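Index the repair turntable a quarter turn and latch it

TASK

Swing the steel latch clear of the turntable, turn the turntable by its upright black post a quarter turn clockwise (seen from above: two clicks on) until it clicks into that stop, then swing the latch fully home again between the pins and let go. The circuit board on the turntable is delicate: handle only the post and the latch's tab, and leave the things lying around where they are.

Things in the scene. Friction and masses are not known exactly. Their poses are not given: they have to be found in the camera images.
- base: Grey square base plate of the turntable, 250 x 250 x 26 mm, fixed to the bench. Origin: centre of its underside, on the turntable's axis. Its y axis points to the side where the latch engages, its x axis to the side of the white click roller (grey housing, top 75 mm above the bench, out to 190 mm from the axis). z up.
- table_disc (a joint): Turntable angle; grows clockwise seen from above; starts latched at about 0, range -0.9 to 2.6. A sprung roller gives a click stop every 0.785 rad (45 degrees). Leaving or entering a stop takes up to about 10 N at the post; between stops it turns easily (1 N) and stays where left; within about 0.06 rad of a stop it snaps in by itself.
- disc_axis (a point): On the turntable's vertical axis, at the height of the disc's top face (50 mm above the bench). The disc is aluminium, 250 mm diameter. Eight pairs of steel pins (8 mm diameter, standing 18 mm above the disc) stand on a circle of 115 mm radius, one pair per stop.
- post_top (a point): Centre of the top of the upright black turning post on the disc: cylinder of 22 mm diameter, 80 mm tall above the disc (top 130 mm above the bench), 80 mm from the disc's axis. It goes round with the disc.
- latch (a joint): Latch angle: flat steel hook-shaped bar on a vertical pivot beside the disc. 0 is fully home, its nose between two pins so that the disc cannot turn; it grows as the latch swings outwards, clockwise seen from above, to the end stop at 0.75. It stays where it is left; about 1 N at the tab moves it. The nose is clear of the pins above 0.2.
- latch_pivot (a point): Point on the latch's pivot axis, at the height of the bar's top face (63 mm).
- latch_tab (a point): Centre of the top of the latch's black tab: upright cylinder of 15 mm diameter, 42 mm tall above the bar (top 105 mm above the bench), 114 mm from the pivot.
- latch_nose (a point): Centre of the latch's round nose (12 mm diameter; 1.5 mm play each side between two pins), at the bar's top face, 63 mm above the bench.
- board: Green circuit board 108 x 78 mm with transformer, capacitors and heat sink, up to 34 mm above the disc, screwed to the middle of the disc (its middle is 12 mm from the axis, away from the post). Delicate: not to be touched. Origin at its middle on the disc's top face.
- screwdriver: Loose screwdriver, 190 mm, orange handle, lying on the bench. Bystander.
- flux_jar: Loose small jar with black cap, 48 mm diameter, 55 mm tall, on the bench. Bystander.
- carton: Loose small cardboard carton, 38 x 85 x 38 mm, on the bench. Bystander.

How it is judged (in metres and radians):
On the way, in this order (a step that is already met when the one before it is completed fails the run):
1. the latch is swung clear (over 0.25 rad) with the turntable still at its first stop (value of joint latch above 0.25 rad and value of joint table_disc between -0.2 and 0.2 rad), for 0.1 s.
2. with the latch still clear, the turntable rests in the stop a quarter turn clockwise (1.571 +- 0.035 rad) (value of joint latch above 0.2 rad and value of joint table_disc between 1.536 and 1.606 rad and velocity of joint table_disc between -0.1 and 0.1 rad/s), for 0.2 s.
At the end, for the whole second after the job is handed in: The turntable rests a quarter turn clockwise of its start (1.571 +- 0.035 rad) and the latch is home between the pins (under 0.06 rad), with both let go (value of joint table_disc between 1.536 and 1.606 rad and value of joint latch below 0.06 rad and velocity of joint table_disc between -0.05 and 0.05 rad/s); the robot touches nothing.
It fails at once if the circuit board is touched (over 2 N) (contact force between board and the fingers above 2 N or contact force between board and the arm above 2 N).
It fails at once if a bystander is moved by more than 30 mm (distance of any of screwdriver, flux_jar, carton from where it was at the start of the episode above 0.03 m).
It also fails if it takes over 64 s, if anything falls off the work surface, if the arm or the gripper's body presses on something with over 40 N, if the wrist force passes 120 N, or if a joint passes its speed limit or range.

ROBOT

A 6-joint arm with a two-finger parallel gripper is mounted at the origin on the work surface. World frame = base frame: x ahead of the robot, y to its left, z up, the work surface at z = 0. Lengths are in mm, angles in rad, forces in N, time in s.
With the tool pointing down it reaches from about 350 to 850 mm from the base axis. Payload 8.1 kg.
Tool frame: the origin (TCP) lies midway between the tips of the shut fingers; the grasp point (between the pads) lies 19 mm behind it; z points along the fingers, y is the line along which they close (so a half turn about z gives the same grasp; the last joint's range is limited). The gripper opens to 93 mm and grips with 3 to 60 N. Pads are 15 mm wide; open, the fingers measure 128 mm over their backs; the gripper's body (75 mm by 188 mm) begins 65 mm behind the grasp point.
Start: joints at [1.097, 0.13, 1.488, -0, 1.523, -0.085], TCP at [227.426, 555.232, 192.635] pointing down, gripper open.
Joint ranges: [-2.96, 2.96], [-0.89, 2.26], [0.02, 2.5], [-1.34, 4.48], [0, 2.73], [-2.66, 2.66]. Speed limits (rad/s): [2.39, 2.39, 2.79, 3.14, 3.14, 3.14].

INTERFACE

Orientations are given as a 3x3 rotation matrix whose columns are the frame's x, y, z axes.
In Python, from plant import r gives the robot as it stands.
- The arm moves only by the tool step_arm, never from a script. Its argument "commands" is a list of rows, each an object with "dp": the shift along the tool's x, y, z in m, a list of three; "yaw": the turn about the tool's z in rad. In form: [{"dp": [tx, ty, tz], "yaw": yaw}, ...]. A call has exactly 10 rows; each row shifts and turns the commanded pose from where the row before left it, along the tool's axes as they then stand; what a row does not reach is not made up. A row lasts 1/10 s, in which the tool goes at most 50 mm and 8.59 degrees, less where a joint would pass 70% of its speed; a pose out of reach is approached as far as the arm can. A call with a gripper value outside its range is refused whole. "grip" is the closure in counts, from 0 (fully open) to 255 (shut), set as the call begins (left out, the last holds). The fingers move at their own pace and stop on an object; "force" is the grip in N (left out, the last holds). Time passes only in rows, so rows that do not move let the fingers close, or fill a call up. It gives the time, the measured TCP pose, the force, the opening and the grip force at its end, in the units of the state.
- r.get_obs(): the state, without advancing time (a new reading comes with each control period).
- r.camera(name): name is "scene" or "top"; returns a dict with "pixels" (480x640x3 uint8, blue, green, red), "range_z" (480x640 float32, mm along the optical axis (not along the pixel's ray), 0 where there is no reading), "mtx" (3x3 intrinsics, pixels), "dist" ([k1, k2, p1, p2, k3] as OpenCV has them; the pictures are not rectified), "extrinsics" (4x4, takes a point from world to camera coordinates). Camera axes: x right, y down, z forward; pixel columns grow to the right and rows downward; lengths in mm; the calibration is good to about 2 mm. A picture is of the moment at which its call begins.
- r.finish_job(): hands the job in; it is judged then, once.
The state is a dict: "time": time; "joint_pos": joint angles; "joint_velocities": joint speeds; "joint_torque": joint torques, N m; "ee_pos": TCP position; "orientation": TCP orientation; "wrist_force": force on the tool from outside, world axes, zero at the start; "ft_torque": the same for the moment, N m; "width": finger opening in mm; "finger_force": force on a finger pad.
Only numpy, scipy, OpenCV 4.12 (cv2) and the standard library are available. Lean on these libraries where they do the work, as an engineer would, in place of code of your own. Each camera call takes 0.05 s, during which the arm holds its last target. There are 200 camera calls.

## Working session

There is one attempt and no reset: what is moved stays moved. The work goes in short steps, Python scripts to look and compute and a tool call to move; the robot and the scene stay as the last step left them, time stands still between calls to the robot, and variables do not carry over. Pictures are saved under pics/ and viewed, at most 13 in all, crops included, and the job is handed in when it is done.

Besides the shell and the picture viewer there is one more tool, called after ">>>" as name(argument=value, ...), one argument or row to a line, values as JSON. step_arm: Moves the arm, as the interface text tells. Its arguments: {"type":"object","properties":{"commands":{"type":"array"},"grip":{"type":"number"},"force":{"type":"number"}},"required":["commands"]}

```bash
mkdir -p pics
python3 - <<'E'
from plant import r
import cv2,numpy as np,pickle
for n in("top","scene"):
    c=r.camera(n);pickle.dump(c,open(f"{n}0.pkl","wb"));cv2.imwrite(f"pics/{n}0.png",c["pixels"])
    print(n,c["mtx"].tolist(),c["dist"],np.round(c["extrinsics"],3).tolist())
o=r.get_obs();print(o)
E
```

```text
top [[541.9548517571975, 0.0, 319.7461197274009], [0.0, 541.9548517571975, 237.6746918724441], [0.0, 0.0, 1.0]] [-0.12653481  0.          0.          0.          0.        ] [[-0.012, -1.0, -0.024, 42.633], [-0.999, 0.013, -0.05, 457.497], [0.051, 0.023, -0.998, 1370.586], [0.0, 0.0, 0.0, 1.0]]
scene [[539.9410820806966, 0.0, 318.5754811977114], [0.0, 539.9410820806966, 237.23063615477832], [0.0, 0.0, 1.0]] [-0.10797132  0.          0.          0.          0.        ] [[0.864, 0.503, -0.006, -430.642], [0.328, -0.572, -0.751, -78.767], [-0.381, 0.648, -0.66, 1465.873], [0.0, 0.0, 0.0, 1.0]]
{'time': 0.1, 'joint_pos': array([ 1.09659029e+00,  1.31089320e-01,  1.48916896e+00,  5.00509477e-07,
        1.52301344e+00, -8.53876341e-02]), 'joint_velocities': array([ 2.49285178e-04, -1.11525817e-03, -1.66074545e-03,  5.60193833e-05,
        1.18926582e-03, -3.24068347e-04]), 'joint_torque': array([ 3.03750545e-03, -5.61333847e+01, -4.93103421e+01,  7.71591696e-02,
        2.87828024e-02, -9.85217002e-05]), 'ee_pos': array([227.171582  , 554.72355802, 191.69097827]), 'orientation': array([[-9.25357579e-01,  3.79094663e-01, -7.67159672e-04],
       [ 3.79095412e-01,  9.25356384e-01, -1.49356060e-03],
       [ 1.43695248e-04, -1.67290433e-03, -9.99998590e-01]]), 'wrist_force': array([ 0.39325492,  0.15867871, -0.71667609]), 'ft_torque': array([-0.01491825,  0.01121747, -0.02300408]), 'finger_force': 0.0, 'width': 92.93957886729396}
```

View pics/top0.png

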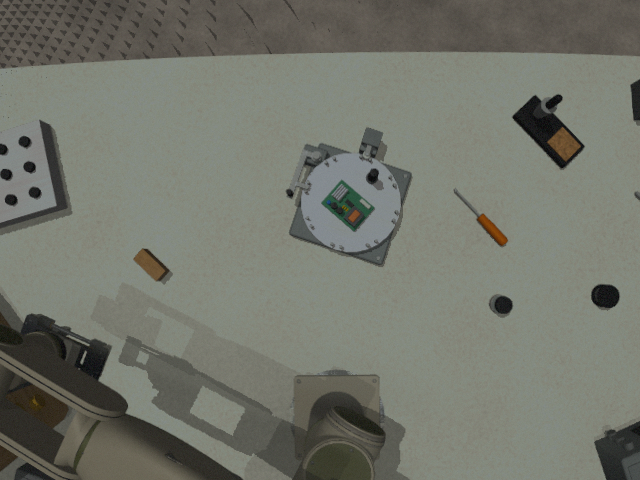

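View pics/scene0.png

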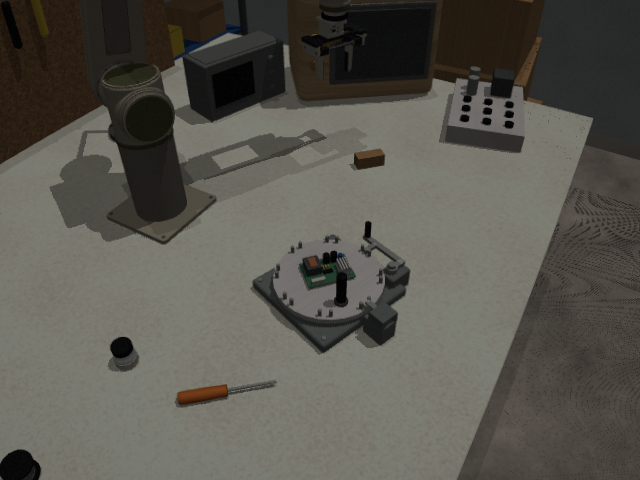

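```bash
cat > h.py <<'E'
import cv2,numpy as np
def cast(c,uv,z):
    E=c["extrinsics"];R=E[:3,:3];t=E[:3,3]
    n=cv2.undistortPoints(np.float64([[uv]]),c["mtx"],c["dist"])[0,0]
    o=-R.T@t;d=R.T@np.r_[n,1];return (o+d*(z-o[2])/d[2])
def blobs(c,m,roi):
    x0,y0,x1,y1=roi;k=np.zeros_like(m);k[y0:y1,x0:x1]=m[y0:y1,x0:x1]
    n,_,s,ce=cv2.connectedComponentsWithStats(k)
    return [(s[i].tolist(),np.round(ce[i],1).tolist()) for i in range(1,n) if s[i,4]>6]
E
python3 - <<'E'
import pickle;from h import *
c=pickle.load(open("top0.pkl","rb"));p=c["pixels"]
cv2.imwrite("pics/topc.png",cv2.resize(p[120:275,275:425],None,fx=4,fy=3.87,interpolation=cv2.INTER_CUBIC))
m=(p.max(2)<50).astype(np.uint8)
for b in blobs(c,m,(275,120,425,275)):print(b)
print(cast(c,(373,174),130),cast(c,(290,193),105),cast(c,(351,202),50))
s=pickle.load(open("scene0.pkl","rb"))["pixels"]
cv2.imwrite("pics/scenec.png",cv2.resize(s[200:360,240:430],None,fx=4,fy=3.7,interpolation=cv2.INTER_CUBIC))
for b in blobs(c,(s.max(2)<50).astype(np.uint8),(240,200,430,360)):print(b)
E
```

```text
([362, 142, 3, 3, 7], [362.9, 143.3])
([372, 146, 6, 4, 9], [375.0, 147.3])
([360, 150, 4, 4, 11], [361.2, 151.5])
([371, 153, 4, 5, 12], [372.2, 155.2])
([325, 154, 3, 5, 9], [326.3, 156.2])
([305, 161, 11, 6, 29], [309.3, 164.0])
([368, 169, 11, 15, 113], [372.7, 175.8])
([287, 190, 6, 7, 31], [289.5, 192.8])
([346, 200, 8, 8, 30], [349.3, 203.3])
([330, 203, 13, 11, 76], [336.5, 208.1])
([345, 219, 10, 8, 10], [349.5, 223.0])
[600.1133397  -92.59302834 130.        ] [561.33448344 104.85776638 105.        ] [543.93295186 -42.70535537  50.        ]
([363, 221, 8, 23, 114], [367.3, 231.1])
([325, 237, 4, 5, 14], [326.6, 239.1])
([335, 238, 3, 5, 15], [336.0, 240.0])
([299, 244, 3, 4, 12], [300.0, 245.5])
([361, 246, 10, 11, 39], [365.4, 251.2])
([371, 246, 25, 16, 46], [383.9, 252.8])
([291, 248, 3, 5, 14], [292.1, 249.9])
([300, 251, 54, 56, 1069], [328.7, 275.4])
([383, 263, 21, 13, 103], [391.9, 269.7])
([277, 266, 3, 5, 12], [277.9, 267.8])
([379, 271, 3, 5, 13], [379.9, 272.7])
([385, 271, 24, 18, 226], [396.6, 281.1])
([275, 273, 3, 5, 14], [276.1, 275.0])
([253, 276, 144, 77, 2111], [333.2, 321.6])
([379, 278, 3, 5, 14], [379.9, 280.1])
([387, 290, 18, 16, 85], [396.0, 297.7])
([283, 294, 3, 5, 12], [284.2, 296.2])
([290, 300, 3, 5, 13], [290.9, 302.3])
([318, 311, 3, 5, 13], [318.9, 313.3])
([329, 312, 3, 5, 14], [329.9, 313.9])
```

View pics/topc.png

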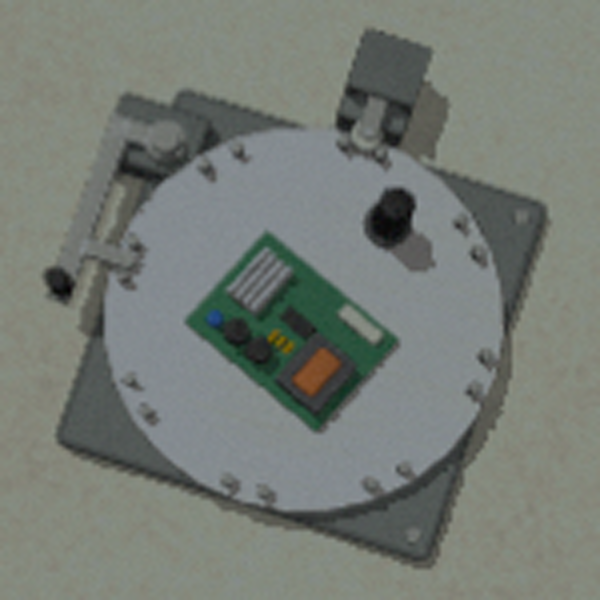

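View pics/scenec.png

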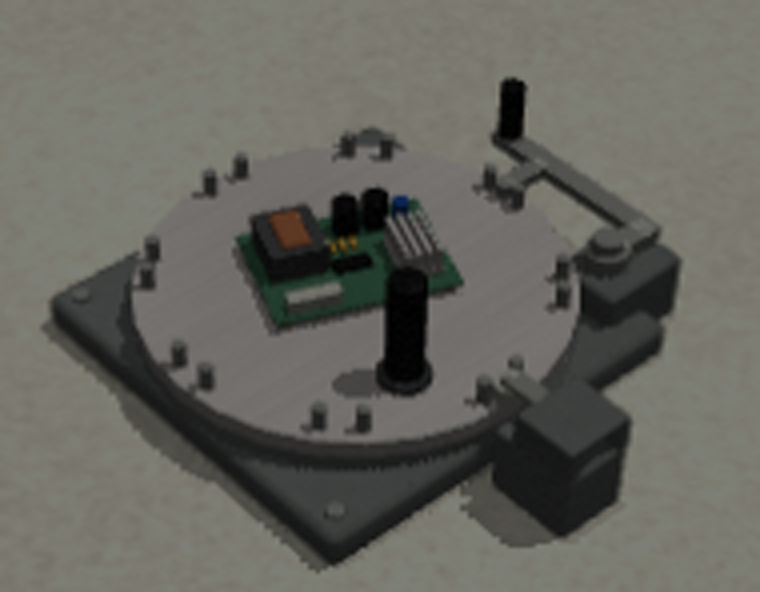

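Run:
```python
import pickle;from h import *
c=pickle.load(open("top0.pkl","rb"));s=pickle.load(open("scene0.pkl","rb"))
for n,a,b,z in(("post",(375,171.7),(342,274.5),130),("tab",(289.2,191.8),(368,222.5),105),("pivot",(316.7,156.2),(392,265),66),("disc",(351,202.4),None,50),("nose",(306.5,187),None,63),("roller",(371,138),None,75)):
    print(n,cast(c,a,z).round(1),cast(s,b,z).round(1) if b else"")
d=cast(c,(351,202.4),50)[:2]
for n,a,z in(("post",(375,171.7),130),("tab",(289.2,191.8),105),("pivot",(316.7,156.2),66)):
    v=cast(c,a,z)[:2]-d;print(n,np.hypot(*v),np.degrees(np.arctan2(v[1],v[0])))
```

```text
post [605.5 -97.4 130. ] [607.2 -91.6 130. ]
tab [564.3 106.8 105. ] [567.8 109.7 105. ]
pivot [657.5  40.9  66. ] [661.   46.6  66. ]
disc [542.9 -42.7  50. ] 
nose [581.3  67.1  63. ] 
roller [699.2 -93.7  75. ] 
post 83.12627917003229 -41.16048009963834
tab 150.96062607537905 81.8775124248954
pivot 141.80936120243095 36.13401552247305
```

>>> step_arm(
  commands=[
    {"dp": [-0.024, -0.0143, 0], "yaw": 0},
    {"dp": [-0.024, -0.0143, 0], "yaw": 0},
    {"dp": [-0.024, -0.0143, 0], "yaw": 0},
    {"dp": [-0.024, -0.0143, 0], "yaw": 0},
    {"dp": [-0.024, -0.0143, 0], "yaw": 0},
    {"dp": [-0.024, -0.0143, 0], "yaw": 0},
    {"dp": [-0.024, -0.0143, 0], "yaw": 0},
    {"dp": [-0.024, -0.0143, 0], "yaw": 0},
    {"dp": [-0.024, -0.0143, 0], "yaw": 0},
    {"dp": [-0.024, -0.0143, 0], "yaw": 0},
  ],
  grip=0,
  force=15,
)

```text
time: 1.1
ee_pos: [395.6, 330.8, 192.2]
orientation: [[-0.925, 0.379, -0.001], [0.379, 0.925, -0.0], [0.0, -0.001, -1.0]]
wrist_force: [-0.5, 0.9, 0.6]
width: 93.3
finger_force: 0.0
```

>>> step_arm(
  commands=[
    {"dp": [-0.024, -0.0143, 0], "yaw": 0},
    {"dp": [-0.024, -0.0143, 0], "yaw": 0},
    {"dp": [-0.024, -0.0143, 0], "yaw": 0},
    {"dp": [-0.024, -0.0143, 0], "yaw": 0},
    {"dp": [-0.024, -0.0143, 0], "yaw": 0},
    {"dp": [-0.024, -0.0143, 0], "yaw": 0},
    {"dp": [-0.024, -0.0143, 0], "yaw": 0},
    {"dp": [-0.024, -0.0143, 0], "yaw": 0},
    {"dp": [-0.024, -0.0143, 0], "yaw": 0.11},
    {"dp": [-0.024, -0.0143, 0], "yaw": 0.11},
  ],
)

```text
time: 2.1
ee_pos: [561.0, 105.9, 192.1]
orientation: [[-0.818, 0.575, -0.001], [0.575, 0.818, -0.0], [0.001, -0.001, -1.0]]
wrist_force: [-0.1, 0.9, 0.6]
width: 93.2
finger_force: 0.0
```

>>> step_arm(
  commands=[
    {"dp": [0, 0, 0], "yaw": 0},
    {"dp": [-0.001, 0.002, 0.014], "yaw": 0},
    {"dp": [0, 0.001, 0.014], "yaw": 0},
    {"dp": [0, 0, 0.014], "yaw": 0},
    {"dp": [0, 0, 0.014], "yaw": 0},
    {"dp": [0, 0, 0.014], "yaw": 0},
    {"dp": [0, 0, 0.014], "yaw": 0},
    {"dp": [0, 0, 0.014], "yaw": 0},
    {"dp": [0, 0, 0.012], "yaw": 0},
    {"dp": [0, 0, 0], "yaw": 0},
  ],
)

```text
time: 3.1
ee_pos: [561.6, 108.6, 80.1]
orientation: [[-0.82, 0.572, -0.004], [0.572, 0.82, -0.0], [0.003, -0.002, -1.0]]
wrist_force: [0.1, -1.3, -0.8]
width: 92.9
finger_force: 0.0
```

Run:
```python
from plant import r
import cv2,numpy as np
a=r.camera("top")["pixels"][130:250,240:400];b=r.camera("scene")["pixels"][150:300,300:460]
f=lambda i:cv2.resize(i,(400,400),interpolation=cv2.INTER_CUBIC)
cv2.imwrite("pics/j1.png",np.hstack([f(a),f(b)]))
o=r.get_obs();print(o["ee_pos"],o["wrist_force"])
```

```text
[563.1207815  108.74217     82.50993698] [ 0.08979698  0.65721536 -0.17449092]
```

View pics/j1.png

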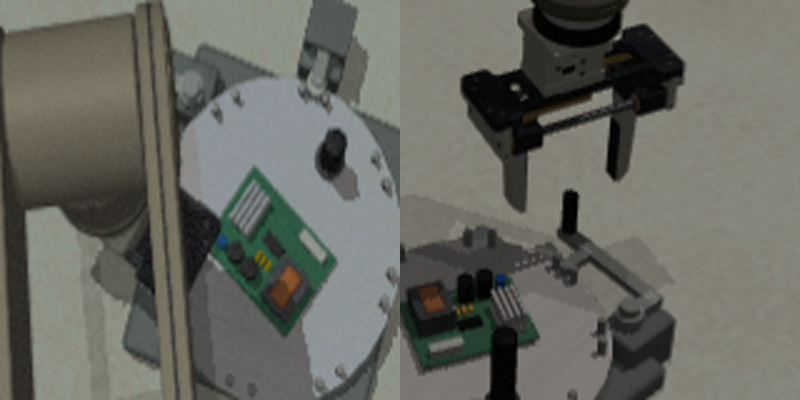

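The picture shows the open fingers (tips at crop (518,205) and (620,178)) straddling the tab (570,195) but looking high; I'll check with the depth reading.

Run:
```python
from plant import r
from h import *
c=r.camera("scene");E=c["extrinsics"];d=c["range_z"]
def P(u,v):
    n=cv2.undistortPoints(np.float64([[(u,v)]]),c["mtx"],c["dist"])[0,0];z=d[v,u]
    return (E[:3,:3].T@(np.r_[n,1]*z-E[:3,3])).round(0)
for cu,cv in((515,200),(505,170),(617,172),(612,140),(570,205),(570,225)):
    u=int(300+(cu-400)/2.5);v=int(150+cv/2.667);print(cu,cv,u,v,P(u,v))
o=r.get_obs();print(o["ee_pos"],o["joint_pos"],o["time"])
```

```text
515 200 346 224 [537.  58. 125.]
505 170 342 213 [525.  60. 151.]
617 172 386 214 [598. 141. 120.]
612 140 384 202 [585. 153. 143.]
570 205 368 226 [572. 102. 102.]
570 225 368 234 [571. 107.  73.]
[563.61224365 108.79475028  83.17948285] [ 1.01355028e-01  1.37638334e-01  1.68406921e+00  2.36312572e-05
  1.31911911e+00 -8.60585034e-01] 3.25
```

Run:
```python
from plant import r
from h import *
c=r.camera("scene");E=c["extrinsics"];d=c["range_z"]
def P(u,v):
    n=cv2.undistortPoints(np.float64([[(u,v)]]),c["mtx"],c["dist"])[0,0];z=d[v,u]
    return (E[:3,:3].T@(np.r_[n,1]*z-E[:3,3])).round(0).tolist()
for u in (346,387):
    for v in range(205,250,4):print(u,v,P(u,v))
cv2.imwrite("pics/j2.png",cv2.resize(c["pixels"][150:300,300:460],(600,560),interpolation=cv2.INTER_CUBIC))
```

```text
346 205 [549.0, 30.0, 203.0]
346 209 [538.0, 54.0, 172.0]
346 213 [538.0, 54.0, 160.0]
346 217 [538.0, 54.0, 149.0]
346 221 [539.0, 54.0, 138.0]
346 225 [537.0, 57.0, 123.0]
346 229 [479.0, 174.0, 0.0]
346 233 [485.0, 164.0, -3.0]
346 237 [496.0, 143.0, 4.0]
346 241 [502.0, 132.0, 1.0]
346 245 [533.0, 71.0, 50.0]
346 249 [539.0, 58.0, 49.0]
387 205 [597.0, 144.0, 145.0]
387 209 [597.0, 147.0, 131.0]
387 213 [600.0, 143.0, 123.0]
387 217 [599.0, 147.0, 108.0]
387 221 [558.0, 255.0, 1.0]
387 225 [564.0, 242.0, 0.0]
387 229 [570.0, 229.0, -2.0]
387 233 [577.0, 215.0, -2.0]
387 237 [585.0, 196.0, 2.0]
387 241 [591.0, 183.0, 1.0]
387 245 [597.0, 171.0, 0.0]
387 249 [628.0, 92.0, 63.0]
```

View pics/j2.png

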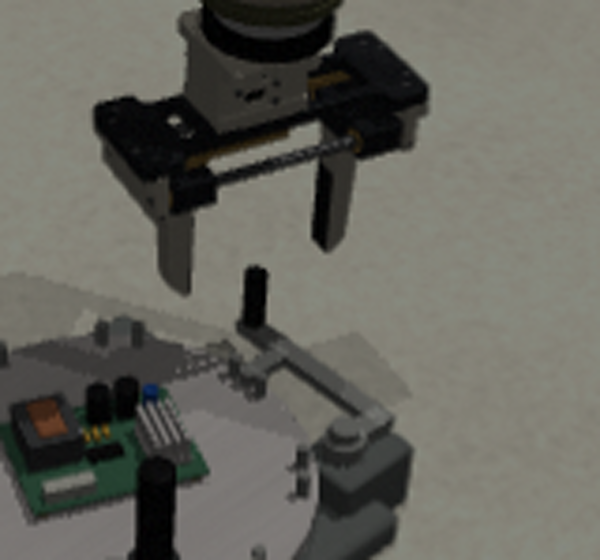

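The fingertips (crop (183,293) and (328,250)) hang around z≈108, level with the tab's top (255,268), though the TCP is reported at 83. I'll check whether that offset was also there at the start.

Run:
```python
import pickle
from plant import r
from h import *
s=pickle.load(open("scene0.pkl","rb"));E=s["extrinsics"]
def proj(p):return cv2.projectPoints(np.float64([p]),cv2.Rodrigues(E[:3,:3])[0],E[:3,3],s["mtx"],s["dist"])[0].ravel().round(1)
y=np.array([.379,.925,0])
for z in(192,217):
  for k in(-50,0,50):print(z,k,proj(np.array([227.2,554.7,z])+k*y))
d=s["range_z"];p=s["pixels"]
for u in(320,345,352):
  print(u,[(v,round(float(d[v,u]))) for v in range(40,100,5)])
cv2.imwrite("pics/g0.png",cv2.resize(p[0:110,270:400],(650,550),interpolation=cv2.INTER_CUBIC))
o=r.get_obs();print(o["ee_pos"],o["wrist_force"],o["width"])
```

```text
192 -50 [319.9  87.1]
192 0 [333.1  82.5]
192 50 [345.8  78.2]
217 -50 [319.9  79.2]
217 0 [333.2  74.8]
217 50 [346.   70.5]
320 [(40, 1479), (45, 1462), (50, 1473), (55, 1485), (60, 1521), (65, 1529), (70, 1541), (75, 1555), (80, 1853), (85, 1871), (90, 1887), (95, 1890)]
345 [(40, 1559), (45, 1520), (50, 1577), (55, 1588), (60, 1602), (65, 1605), (70, 1626), (75, 1843), (80, 1860), (85, 1888), (90, 1902), (95, 1914)]
352 [(40, 1529), (45, 1543), (50, 1582), (55, 1583), (60, 1817), (65, 1828), (70, 1835), (75, 1850), (80, 1874), (85, 1893), (90, 1896), (95, 1908)]
[563.87054592 108.84185324  83.54493185] [ 0.18117589 -0.09513343  0.54742614] 93.07390914030871
```

View pics/g0.png

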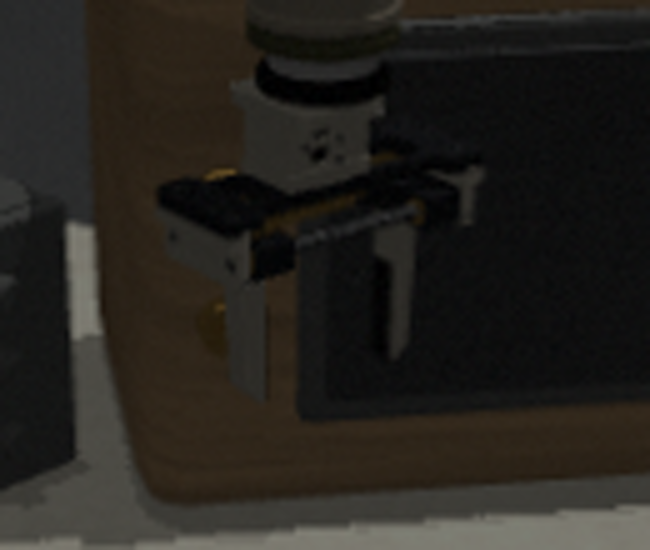

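The start picture (tips at (323,80) and (349,72)) shows the same ~22 mm offset with the fingers open, so going a bit lower is safe in either case.

>>> step_arm(
  commands=[
    {"dp": [-0.002, 0, 0.007], "yaw": 0},
    {"dp": [0, 0, 0.007], "yaw": 0},
    {"dp": [0, 0, 0], "yaw": 0},
    {"dp": [0, 0, 0], "yaw": 0},
    {"dp": [0, 0, 0], "yaw": 0},
    {"dp": [0, 0, 0], "yaw": 0},
    {"dp": [0, 0, 0], "yaw": 0},
    {"dp": [0, 0, 0], "yaw": 0},
    {"dp": [0, 0, 0], "yaw": 0},
    {"dp": [0, 0, 0], "yaw": 0},
  ],
  grip=255,
  force=10,
)

```text
time: 4.3
ee_pos: [564.9, 107.7, 68.7]
orientation: [[-0.82, 0.572, 0.0], [0.572, 0.82, 0.0], [-0.0, 0.0, -1.0]]
wrist_force: [0.2, 0.2, -0.1]
width: 17.9
finger_force: 0.5
```

Run:
```python
from plant import r
from h import *
c=r.camera("scene")
cv2.imwrite("pics/j3.png",cv2.resize(c["pixels"][150:300,300:460],(600,560),interpolation=cv2.INTER_CUBIC))
o=r.get_obs();print(o["ee_pos"],o["wrist_force"],o["width"],o["finger_force"])
```

```text
[565.36235984 108.46124679  68.84491545] [ 4.02199973  5.74825058 -3.47929973] 14.617643423911979 10.022189989686012
```

View pics/j3.png

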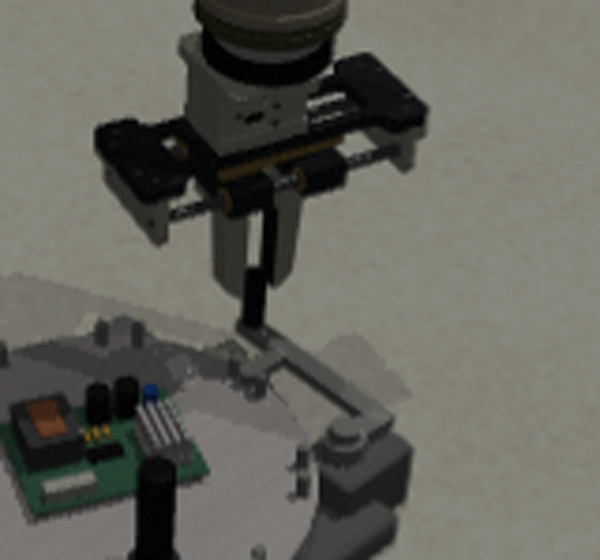

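The pads hold the tab's top ~10 mm (crop (255,285)); width 14.6 mm confirms the grip. Now swing the latch out by 0.5 rad along its arc.

>>> step_arm(
  commands=[
    {"dp": [-0.0001, 0.0057, 0], "yaw": 0.05},
    {"dp": [-0.0001, 0.0057, 0], "yaw": 0.05},
    {"dp": [-0.0001, 0.0057, 0], "yaw": 0.05},
    {"dp": [-0.0001, 0.0057, 0], "yaw": 0.05},
    {"dp": [-0.0001, 0.0057, 0], "yaw": 0.05},
    {"dp": [-0.0001, 0.0057, 0], "yaw": 0.05},
    {"dp": [-0.0001, 0.0057, 0], "yaw": 0.05},
    {"dp": [-0.0001, 0.0057, 0], "yaw": 0.05},
    {"dp": [-0.0001, 0.0057, 0], "yaw": 0.05},
    {"dp": [-0.0001, 0.0057, 0], "yaw": 0.05},
  ],
)

```text
time: 5.35
ee_pos: [607.1, 145.5, 68.7]
orientation: [[-0.444, 0.896, -0.001], [0.896, 0.444, 0.001], [0.001, -0.0, -1.0]]
wrist_force: [-1.5, 1.8, 1.5]
width: 14.5
finger_force: 10.0
```

>>> step_arm(
  commands=[
    {"dp": [0, 0, 0], "yaw": 0},
    {"dp": [0, 0, 0], "yaw": 0},
    {"dp": [0, 0, 0], "yaw": 0},
    {"dp": [0, 0, 0], "yaw": 0},
    {"dp": [0, 0, 0], "yaw": 0},
    {"dp": [0, 0, 0], "yaw": 0},
    {"dp": [0, 0, 0], "yaw": 0},
    {"dp": [0, 0, 0], "yaw": 0},
    {"dp": [0, 0, 0], "yaw": 0},
    {"dp": [0, 0, 0], "yaw": 0},
  ],
)

```text
time: 6.35
ee_pos: [606.9, 145.3, 68.7]
orientation: [[-0.447, 0.895, -0.0], [0.895, 0.447, 0.001], [0.001, 0.0, -1.0]]
wrist_force: [-1.3, 6.1, 0.8]
width: 14.5
finger_force: 10.0
```

>>> step_arm(
  commands=[
    {"dp": [0, 0, 0], "yaw": 0},
    {"dp": [0, 0, 0], "yaw": 0},
    {"dp": [0, 0, 0], "yaw": 0},
    {"dp": [0, 0, 0], "yaw": 0},
    {"dp": [0, 0, -0.01], "yaw": 0},
    {"dp": [0, 0, -0.016], "yaw": 0},
    {"dp": [0, 0, -0.016], "yaw": 0},
    {"dp": [0, 0, -0.016], "yaw": 0},
    {"dp": [0, 0, -0.012], "yaw": 0},
    {"dp": [0, 0, 0], "yaw": 0},
  ],
  grip=0,
)

```text
time: 7.35
ee_pos: [609.1, 145.1, 142.2]
orientation: [[-0.446, 0.895, 0.005], [0.895, 0.446, 0.001], [-0.002, 0.005, -1.0]]
wrist_force: [0.2, -0.4, 0.5]
width: 89.5
finger_force: 0.0
```

>>> step_arm(
  commands=[
    {"dp": [-0.0306, -0.0155, 0], "yaw": 0},
    {"dp": [-0.0306, -0.0155, 0], "yaw": 0},
    {"dp": [-0.0306, -0.0155, 0], "yaw": 0},
    {"dp": [-0.0306, -0.0155, 0], "yaw": 0},
    {"dp": [-0.0306, -0.0155, 0], "yaw": 0},
    {"dp": [-0.0306, -0.0155, 0], "yaw": 0},
    {"dp": [-0.0306, -0.0155, 0], "yaw": 0},
    {"dp": [0, 0, 0], "yaw": -0.131},
    {"dp": [0, 0, 0], "yaw": -0.131},
    {"dp": [0, 0, 0], "yaw": -0.131},
  ],
)

```text
time: 8.35
ee_pos: [605.1, -95.7, 137.8]
orientation: [[-0.757, 0.653, -0.001], [0.653, 0.757, 0.0], [0.001, -0.001, -1.0]]
wrist_force: [0.4, -0.3, -0.0]
width: 93.0
finger_force: 0.0
```

Run:
```python
from plant import r
from h import *
a=r.camera("top")["pixels"][110:260,240:440];b=r.camera("scene")["pixels"][190:340,260:420]
f=lambda i:cv2.resize(i,(400,400),interpolation=cv2.INTER_CUBIC)
cv2.imwrite("pics/j4.png",np.hstack([f(a),f(b)]))
o=r.get_obs();print(o["ee_pos"],o["wrist_force"],o["width"],o["orientation"][:,1])
```

```text
[605.14635578 -95.3660748  137.91346317] [0.26143321 0.24764266 0.69744809] 92.95669140852728 [ 6.54863338e-01  7.55747128e-01 -5.36118547e-04]
```

View pics/j4.png

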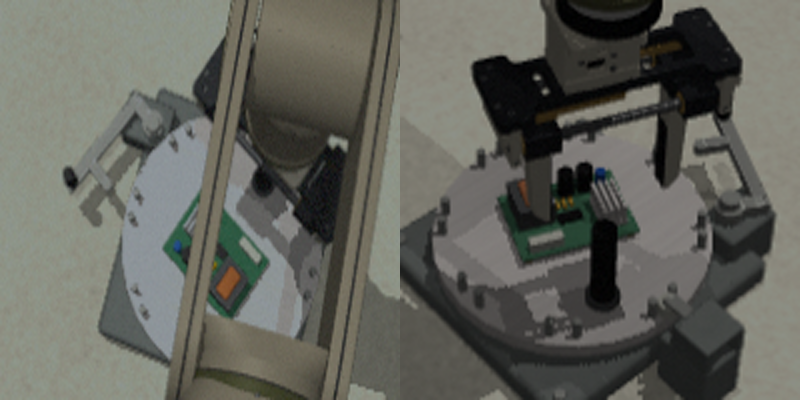

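The latch stands open with the disc unmoved, and the open gripper is centred over the post (crop right (603,228)). Descending and gripping the post.

>>> step_arm(
  commands=[
    {"dp": [0, 0, 0.012], "yaw": 0},
    {"dp": [0, 0, 0.014], "yaw": 0},
    {"dp": [0, 0, 0.014], "yaw": 0},
    {"dp": [0, 0, 0.012], "yaw": 0},
    {"dp": [0, 0, 0.01], "yaw": 0},
    {"dp": [0, 0, 0], "yaw": 0},
    {"dp": [0, 0, 0], "yaw": 0},
    {"dp": [0, 0, 0], "yaw": 0},
    {"dp": [0, 0, 0], "yaw": 0},
    {"dp": [0, 0, 0], "yaw": 0},
  ],
)

```text
time: 9.45
ee_pos: [606.1, -95.4, 77.4]
orientation: [[-0.755, 0.656, 0.001], [0.656, 0.755, -0.0], [-0.001, 0.001, -1.0]]
wrist_force: [0.2, 0.3, -0.5]
width: 93.0
finger_force: 0.0
```

>>> step_arm(
  commands=[
    {"dp": [0, 0, 0], "yaw": 0},
    {"dp": [0, 0, 0], "yaw": 0},
    {"dp": [0, 0, 0], "yaw": 0},
    {"dp": [0, 0, 0], "yaw": 0},
    {"dp": [0, 0, 0], "yaw": 0},
    {"dp": [0, 0, 0], "yaw": 0},
    {"dp": [0, 0, 0], "yaw": 0},
    {"dp": [0, 0, 0], "yaw": 0},
    {"dp": [0, 0, 0], "yaw": 0},
    {"dp": [0, 0, 0], "yaw": 0},
  ],
  grip=255,
  force=25,
)

```text
time: 10.45
ee_pos: [606.1, -94.9, 76.7]
orientation: [[-0.755, 0.656, 0.001], [0.656, 0.755, 0.001], [-0.0, 0.001, -1.0]]
wrist_force: [3.0, 1.3, -1.5]
width: 21.7
finger_force: 25.0
```

Run:
```python
from plant import r
import numpy as np
o=r.get_obs();print(o["ee_pos"],o["wrist_force"],o["width"],o["finger_force"],o["orientation"][:,:2])
p=o["ee_pos"][:2];R=o["orientation"];D=np.array([544,-41]);print(p-D,np.hypot(*(p-D)),R[:2,:2].T@(p-D))
```

```text
[606.07247174 -94.86028627  76.67114464] [ 2.96346191  1.26236529 -1.50507271] 21.73053229558704 25.000413358211517 [[-7.54632944e-01  6.56146449e-01]
 [ 6.56147085e-01  7.54632794e-01]
 [-3.50326942e-04  1.08842012e-03]]
[ 62.07247174 -53.86028627] 82.1822498135644 [-82.18220192   0.08389361]
```

>>> step_arm(
  commands=[
    {"dp": [0.00025, -0.0063, 0], "yaw": 0.0785},
    {"dp": [0.00025, -0.0063, 0], "yaw": 0.0785},
    {"dp": [0.00025, -0.0063, 0], "yaw": 0.0785},
    {"dp": [0.00025, -0.0063, 0], "yaw": 0.0785},
    {"dp": [0.00025, -0.0063, 0], "yaw": 0.0785},
    {"dp": [0.00025, -0.0063, 0], "yaw": 0.0785},
    {"dp": [0.00025, -0.0063, 0], "yaw": 0.0785},
    {"dp": [0.00025, -0.0063, 0], "yaw": 0.0785},
    {"dp": [0.00025, -0.0063, 0], "yaw": 0.0785},
    {"dp": [0.00025, -0.0063, 0], "yaw": 0.0785},
  ],
)

```text
time: 11.45
ee_pos: [550.1, -121.3, 76.6]
orientation: [[-0.067, 0.998, -0.001], [0.998, 0.067, 0.002], [0.002, -0.001, -1.0]]
wrist_force: [8.5, 8.2, -1.8]
width: 22.0
finger_force: 25.0
```

```bash
cat > q.py <<'E'
from plant import r
import numpy as np
o=r.get_obs();R=o["orientation"];print(o["time"],o["ee_pos"].round(1),"w",o["width"],o["finger_force"],"xang",np.arctan2(R[1,0],R[0,0]),"yang",np.arctan2(R[1,1],R[0,1]),"Ftool",(R.T@o["wrist_force"]).round(1),"axis?",o["ee_pos"][:2]+80*R[:2,0])
E
python3 q.py
```

```text
11.45 [ 550.1 -121.3   76.6] w 21.998497323271224 24.996134340763092 xang 1.6380500022115836 yang 0.06725482724505395 Ftool [7.6 9.  1.8] axis? [544.7260712  -41.44756659]
```

Good; continuing the second half.

>>> step_arm(
  commands=[
    {"dp": [0.00025, -0.0063, 0], "yaw": 0.0785},
    {"dp": [0.00025, -0.0063, 0], "yaw": 0.0785},
    {"dp": [0.00025, -0.0063, 0], "yaw": 0.0785},
    {"dp": [0.00025, -0.0063, 0], "yaw": 0.0785},
    {"dp": [0.00025, -0.0063, 0], "yaw": 0.0785},
    {"dp": [0.00025, -0.0063, 0], "yaw": 0.0785},
    {"dp": [0.00025, -0.0063, 0], "yaw": 0.0785},
    {"dp": [0.00025, -0.0063, 0], "yaw": 0.0785},
    {"dp": [0.00025, -0.0063, 0], "yaw": 0.0785},
    {"dp": [0.00025, -0.0063, 0], "yaw": 0.0785},
  ],
)

```text
time: 12.45
ee_pos: [492.6, -101.0, 76.6]
orientation: [[0.657, 0.753, 0.001], [0.753, -0.657, 0.003], [0.003, -0.001, -1.0]]
wrist_force: [3.5, 10.3, 0.3]
width: 21.6
finger_force: 25.0
```

>>> step_arm(
  commands=[
    {"dp": [0, 0, 0], "yaw": 0},
    {"dp": [0, 0, 0], "yaw": 0},
    {"dp": [0, 0, 0], "yaw": 0},
    {"dp": [0, 0, 0], "yaw": 0},
    {"dp": [0, 0, 0], "yaw": 0},
    {"dp": [0, 0, 0], "yaw": 0},
    {"dp": [0, 0, 0], "yaw": 0},
    {"dp": [0, 0, 0], "yaw": 0},
    {"dp": [0, 0, 0], "yaw": 0},
    {"dp": [0, 0, 0], "yaw": 0},
  ],
)

```text
time: 13.45
ee_pos: [492.6, -101.0, 76.6]
orientation: [[0.655, 0.756, 0.001], [0.756, -0.655, 0.003], [0.003, -0.002, -1.0]]
wrist_force: [3.4, 9.3, -0.5]
width: 21.7
finger_force: 25.0
```

```bash
python3 q.py
```

```text
13.45 [ 492.6 -101.    76.6] w 21.6642955980896 25.000155866146088 xang 0.8567195729485747 yang -0.7140720594806924 Ftool [ 9.3 -3.5  0.5] axis? [545.02906109 -40.56224162]
```

>>> step_arm(
  commands=[
    {"dp": [0, 0, 0], "yaw": 0},
    {"dp": [0, 0, 0], "yaw": 0},
    {"dp": [0, 0, 0], "yaw": 0},
    {"dp": [0, 0, 0], "yaw": 0},
    {"dp": [0, 0, 0], "yaw": 0},
    {"dp": [0, 0, -0.01], "yaw": 0},
    {"dp": [0, 0, -0.016], "yaw": 0},
    {"dp": [0, 0, -0.016], "yaw": 0},
    {"dp": [0, 0, -0.016], "yaw": 0},
    {"dp": [0, 0, -0.01], "yaw": 0},
  ],
  grip=0,
)

```text
time: 14.45
ee_pos: [493.1, -103.5, 146.8]
orientation: [[0.656, 0.755, 0.002], [0.755, -0.656, -0.001], [0.001, 0.002, -1.0]]
wrist_force: [0.1, -0.0, -0.4]
width: 92.3
finger_force: 0.0
```

>>> step_arm(
  commands=[
    {"dp": [0.0261, -0.0075, 0], "yaw": 0},
    {"dp": [0.0261, -0.0075, 0], "yaw": 0},
    {"dp": [0.0261, -0.0075, 0], "yaw": 0},
    {"dp": [0.0261, -0.0075, 0], "yaw": 0},
    {"dp": [0.0261, -0.0075, 0], "yaw": 0},
    {"dp": [0.0261, -0.0075, 0], "yaw": 0},
    {"dp": [0.0261, -0.0075, 0], "yaw": 0},
    {"dp": [0.0261, -0.0075, 0], "yaw": 0},
    {"dp": [0.0261, -0.0075, 0], "yaw": 0},
    {"dp": [0.0261, -0.0075, 0], "yaw": 0},
  ],
)

```text
time: 15.45
ee_pos: [607.1, 144.1, 144.8]
orientation: [[0.656, 0.755, -0.0], [0.755, -0.656, -0.0], [-0.0, -0.0, -1.0]]
wrist_force: [0.3, -0.3, 0.4]
width: 92.8
finger_force: 0.0
```

>>> step_arm(
  commands=[
    {"dp": [0, 0, 0], "yaw": -0.147},
    {"dp": [0, 0, 0], "yaw": -0.147},
    {"dp": [0, 0, 0], "yaw": -0.147},
    {"dp": [0, 0, 0], "yaw": -0.147},
    {"dp": [0, 0, 0], "yaw": -0.147},
    {"dp": [0, 0, 0], "yaw": -0.147},
    {"dp": [0, 0, 0], "yaw": -0.147},
    {"dp": [0, 0, 0], "yaw": -0.147},
    {"dp": [0, 0, 0], "yaw": 0},
    {"dp": [0, 0, 0], "yaw": 0},
  ],
)

```text
time: 16.45
ee_pos: [606.8, 143.1, 144.7]
orientation: [[-0.441, 0.898, -0.0], [0.898, 0.441, -0.0], [0.0, -0.0, -1.0]]
wrist_force: [-0.2, -0.2, 0.0]
width: 92.7
finger_force: 0.0
```

```bash
python3 q.py
python3 - <<'E'
from plant import r
from h import *
a=r.camera("top")["pixels"][110:260,240:440];b=r.camera("scene")["pixels"][190:340,260:420]
f=lambda i:cv2.resize(i,(400,400),interpolation=cv2.INTER_CUBIC)
cv2.imwrite("pics/j5.png",np.hstack([f(a),f(b)]))
E
```

```text
16.45 [606.8 143.1 144.7] w 92.7437026698728 0.0 xang 2.0272906605535486 yang 0.4564943352641478 Ftool [-0.  -0.3 -0. ] axis? [571.50752106 214.87484778]
```

View pics/j5.png

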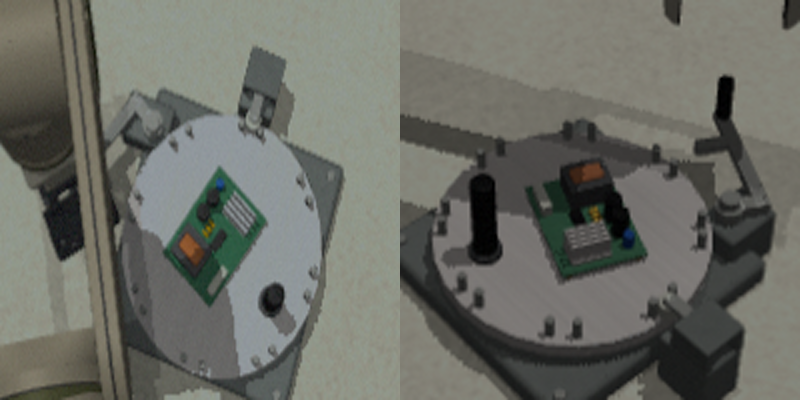

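The disc has turned a quarter (post now at crop left (272,299)), a pin pair straddles the roller, and the latch is still open with its tab at (725,85) on the right. Descending onto the tab.

>>> step_arm(
  commands=[
    {"dp": [0.002, 0.001, 0.012], "yaw": 0},
    {"dp": [0, 0, 0.016], "yaw": 0},
    {"dp": [0, 0, 0.016], "yaw": 0},
    {"dp": [0, 0, 0.016], "yaw": 0},
    {"dp": [0, 0, 0.012], "yaw": 0},
    {"dp": [0, 0, 0.008], "yaw": 0},
    {"dp": [0, 0, 0], "yaw": 0},
    {"dp": [0, 0, 0], "yaw": 0},
    {"dp": [0, 0, 0], "yaw": 0},
    {"dp": [0, 0, 0], "yaw": 0},
  ],
)

```text
time: 17.55
ee_pos: [607.6, 145.4, 65.7]
orientation: [[-0.445, 0.896, 0.002], [0.896, 0.445, 0.0], [-0.001, 0.002, -1.0]]
wrist_force: [0.9, 0.4, -0.4]
width: 93.0
finger_force: 0.0
```

>>> step_arm(
  commands=[
    {"dp": [0, 0, 0], "yaw": 0},
    {"dp": [0, 0, 0], "yaw": 0},
    {"dp": [0, 0, 0], "yaw": 0},
    {"dp": [0, 0, 0], "yaw": 0},
    {"dp": [0, 0, 0], "yaw": 0},
    {"dp": [0, 0, 0], "yaw": 0},
    {"dp": [0, 0, 0], "yaw": 0},
    {"dp": [0, 0, 0], "yaw": 0},
    {"dp": [0, 0, 0], "yaw": 0},
    {"dp": [0, 0, 0], "yaw": 0},
  ],
  grip=255,
  force=12,
)

```text
time: 18.55
ee_pos: [606.8, 145.3, 64.7]
orientation: [[-0.445, 0.896, -0.0], [0.896, 0.445, -0.0], [0.0, -0.0, -1.0]]
wrist_force: [0.9, 0.1, 0.5]
width: 17.4
finger_force: 0.0
```

```bash
python3 q.py
```

```text
18.55 [606.8 145.3  64.7] w 17.403400137962663 0.0 xang 2.031802603669955 yang 0.4610062779934527 Ftool [-0.3  0.9 -0.5] axis? [571.18023075 216.97799445]
```

>>> step_arm(
  commands=[
    {"dp": [0, 0, 0], "yaw": 0},
    {"dp": [-0.0001, -0.0046, 0], "yaw": -0.04},
    {"dp": [-0.0001, -0.0046, 0], "yaw": -0.04},
    {"dp": [-0.0001, -0.0046, 0], "yaw": -0.04},
    {"dp": [-0.0001, -0.0046, 0], "yaw": -0.04},
    {"dp": [-0.0001, -0.0046, 0], "yaw": -0.04},
    {"dp": [-0.0001, -0.0046, 0], "yaw": -0.04},
    {"dp": [-0.0001, -0.0046, 0], "yaw": -0.04},
    {"dp": [-0.0001, -0.0046, 0], "yaw": -0.04},
    {"dp": [-0.0001, -0.0046, 0], "yaw": -0.04},
  ],
)

```text
time: 19.55
ee_pos: [574.4, 120.0, 64.7]
orientation: [[-0.733, 0.68, 0.001], [0.68, 0.733, -0.001], [-0.001, 0.0, -1.0]]
wrist_force: [3.7, -2.8, -2.8]
width: 14.4
finger_force: 12.0
```

>>> step_arm(
  commands=[
    {"dp": [0, -0.0017, 0], "yaw": -0.015},
    {"dp": [0, -0.0017, 0], "yaw": -0.015},
    {"dp": [0, -0.0017, 0], "yaw": -0.015},
    {"dp": [0, -0.0017, 0], "yaw": -0.015},
    {"dp": [0, -0.0017, 0], "yaw": -0.015},
    {"dp": [0, -0.0017, 0], "yaw": -0.015},
    {"dp": [0, -0.0017, 0], "yaw": -0.015},
    {"dp": [0, -0.0017, 0], "yaw": -0.015},
    {"dp": [0, 0, 0], "yaw": 0},
    {"dp": [0, 0, 0], "yaw": 0},
  ],
)

```text
time: 20.55
ee_pos: [566.0, 109.4, 64.7]
orientation: [[-0.808, 0.59, 0.002], [0.59, 0.808, -0.001], [-0.002, 0.0, -1.0]]
wrist_force: [5.7, -4.9, -4.0]
width: 14.5
finger_force: 12.0
```

```bash
python3 q.py
```

```text
20.55 [566.  109.4  64.7] w 14.472860154000738 11.999697983264923 xang 2.5108056011549147 yang 0.9400094093785083 Ftool [-7.4 -0.6  4. ] axis? [501.36948344 156.56573278]
```

>>> step_arm(
  commands=[
    {"dp": [0, -0.001, 0], "yaw": -0.01},
    {"dp": [0, -0.001, 0], "yaw": -0.01},
    {"dp": [0, -0.0005, 0], "yaw": 0},
    {"dp": [0, 0, 0], "yaw": 0},
    {"dp": [0, 0, 0], "yaw": 0},
    {"dp": [0, 0, 0], "yaw": 0},
    {"dp": [0, 0, 0], "yaw": 0},
    {"dp": [0, 0, 0], "yaw": 0},
    {"dp": [0, 0, 0], "yaw": 0},
    {"dp": [0, 0, 0], "yaw": 0},
  ],
)

```text
time: 21.55
ee_pos: [565.4, 108.5, 64.8]
orientation: [[-0.819, 0.573, 0.003], [0.573, 0.819, 0.001], [-0.003, 0.002, -1.0]]
wrist_force: [10.7, 1.0, -8.1]
width: 14.5
finger_force: 12.0
```

```bash
python3 q.py
```

```text
21.55 [565.4 108.5  64.8] w 14.529973420898347 11.99690893292427 xang 2.5310467716492213 yang 0.9602566794244864 Ftool [-8.2  6.9  8.1] axis? [499.83959153 154.3615529 ]
```

Back exactly at the tab's home position (565.4, 108.5), pressed against the home stop with ~7 N. Letting go, rising, and looking.

>>> step_arm(
  commands=[
    {"dp": [0, 0, 0], "yaw": 0},
    {"dp": [0, 0, 0], "yaw": 0},
    {"dp": [0, 0, 0], "yaw": 0},
    {"dp": [0, 0, 0], "yaw": 0},
    {"dp": [0, 0, 0], "yaw": 0},
    {"dp": [0, 0, -0.01], "yaw": 0},
    {"dp": [0, 0, -0.02], "yaw": 0},
    {"dp": [0, 0, -0.03], "yaw": 0},
    {"dp": [0, 0, -0.03], "yaw": 0},
    {"dp": [0, 0, -0.02], "yaw": 0},
  ],
  grip=0,
)

```text
time: 22.55
ee_pos: [564.6, 108.3, 178.2]
orientation: [[-0.82, 0.573, 0.003], [0.573, 0.82, 0.0], [-0.002, 0.002, -1.0]]
wrist_force: [-0.2, -0.5, -0.2]
width: 89.6
finger_force: 0.0
```

>>> step_arm(
  commands=[
    {"dp": [0.01, 0.01, 0], "yaw": 0},
    {"dp": [0.02, 0.02, 0], "yaw": 0},
    {"dp": [0.02, 0.02, 0], "yaw": 0},
    {"dp": [0.02, 0.02, 0], "yaw": 0},
    {"dp": [0.02, 0.02, 0], "yaw": 0},
    {"dp": [0.02, 0.02, 0], "yaw": 0},
    {"dp": [0.01, 0.01, 0], "yaw": 0},
    {"dp": [0, 0, 0], "yaw": 0},
    {"dp": [0, 0, 0], "yaw": 0},
    {"dp": [0, 0, 0], "yaw": 0},
  ],
)

```text
time: 23.55
ee_pos: [534.2, 274.2, 174.5]
orientation: [[-0.819, 0.573, -0.0], [0.573, 0.819, -0.001], [-0.0, -0.0, -1.0]]
wrist_force: [0.7, 0.1, -0.1]
width: 93.4
finger_force: 0.0
```

```bash
python3 q.py
python3 - <<'E'
from plant import r
from h import *
a=r.camera("top")["pixels"][110:260,240:440];b=r.camera("scene")["pixels"][190:340,260:420]
f=lambda i:cv2.resize(i,(400,400),interpolation=cv2.INTER_CUBIC)
cv2.imwrite("pics/j6.png",np.hstack([f(a),f(b)]))
E
```

```text
23.55 [534.2 274.2 174.5] w 93.39674527180476 0.0 xang 2.5308545833073506 yang 0.9600581669812477 Ftool [-0.5  0.4  0.1] axis? [468.70261958 320.0576351 ]
```

View pics/j6.png

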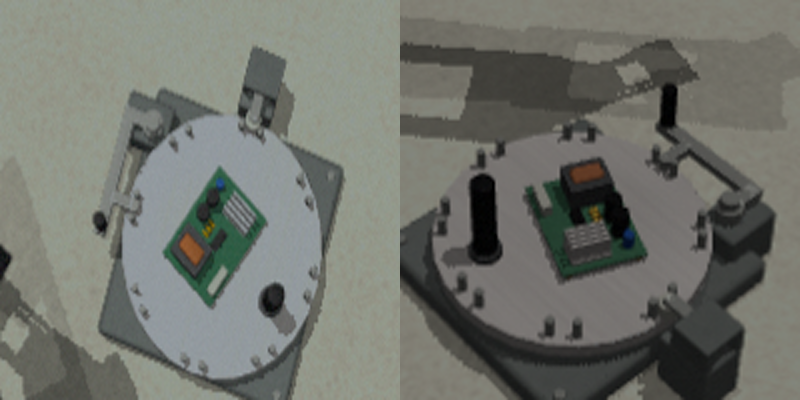

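The latch is home, with its nose between the pins (crop left (133,205)). The post is a quarter turn on at (272,299), and the gripper is clear. Handing in.

```bash
python3 -c "
from plant import r
print(r.finish_job())"
```

```text
the job is handed in; nothing more can be done
None
```

I swung the latch clear, turned the table a quarter turn clockwise into its stop, swung the latch fully home and let go, then handed the job in at about 24 s. The last pictures show the latch nose between the pins and the gripper clear; the hand-in gave no verdict.

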